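# Find the loose clamp bolt on the wing-tube jig and hold its cap open

## Robot

A 6-joint arm with a two-finger parallel gripper is mounted at the origin on the work surface. World frame = base frame: x ahead of the robot, y to its left, z up, the work surface at z = 0. Lengths are in m, angles in rad, forces in N, time in s.
With the tool pointing down it reaches from about 0.225 to 0.875 m from the base axis. Payload 3.4 kg.
Tool frame: the origin (TCP) lies at the very end of the fingers, on their centre line; the grasp point (between the pads) lies 19 mm behind it (manip.grasp_offset is the distance from the TCP to the grasp point, in m); x points along the fingers, y is the direction in which the jaws open and shut, and the axes are right-handed (so a half turn about x gives the same grasp; the last joint's range is limited). The gripper opens to 85 mm and grips with 20 to 120 N. Pads are 22 mm wide; open, the fingers measure 114 mm over their backs; the gripper's body (76 mm by 85 mm) begins 54 mm behind the grasp point. The pads swing forward as they close: fully open they stand 13 mm farther back than shut.
Start: joints at [1.191, 0.276, 1.505, -0, 1.361, -0.121], TCP at [0.147, 0.556, 0.231] pointing down, gripper open.
Joint ranges: [-2.89, 2.89], [-0.75, 2.08], [0.22, 2.7], [-1.18, 4.32], [0.11, 2.71], [-2.7, 2.7]. Speed limits (rad/s): [2.57, 2.57, 3.14, 3.14, 3.14, 3.14].

## Interface

Orientations are given as a unit quaternion [w, x, y, z].
In Python, from rig import manip gives the robot as it stands.
- The arm moves only by the tool step_arm, never from a script. Its argument "increments" is a list of rows, each an object with "grip": the opening, from 0 (shut) to 1 (fully open); "delta_pos": the shift along the world's x, y, z in m, a list of three; "twist": the turn about the world's z in degrees. A call has 1 to 10 rows; each row shifts and turns the commanded pose from where the row before left it; what a row does not reach is not made up. A row lasts 1/12 s, in which the tool goes at most 41.7 mm and 7.16 degrees, less where a joint would pass 70% of its speed; a pose out of reach is approached as far as the arm can. A call with a gripper value outside its range is refused whole. The fingers move at their own pace and stop on an object; "force" is the grip in N (left out, the last holds). Time passes only in rows, so rows that do not move let the fingers close. It gives the time, the measured TCP pose, the force and the opening at its end, in the units of the state.
- manip.get_state(): the state, without advancing time (a new reading comes with each control period).
- manip.get_image(name): name is "scene" or "top" or "wrist"; returns a dict with "img" (400x640x3 uint8, red, green, blue), "fx", "fy", "cx", "cy" (pixels), "rvec" (rotation vector, rad) and "tvec" (3), from world to camera coordinates, as OpenCV has them; the wrist camera has in their place "mount" (4x4, takes a point from camera to tool coordinates, whose origin is the TCP and whose axes are the tool frame's). Camera axes: x right, y down, z forward; pixel columns grow to the right and rows downward; lengths in m; the calibration is good to about 2 mm. A picture is of the moment at which its call begins: read the wrist's pose just before it. There is no depth.
- manip.sign_off(): hands the job in, once; it reports no verdict.
The state is a dict: "clock": time; "qpos": joint angles; "qd": joint speeds; "effort": joint torques, N m; "position": TCP position; "ee_rot": TCP orientation; "contact_force": force on the tool from outside, world axes, zero at the start; "moment": the same for the moment, N m; "width": finger opening in m.
Only numpy, scipy, OpenCV 4.12 (cv2) and the standard library are available. Lean on these libraries where they do the work, as an engineer would, in place of code of your own. Each camera call takes 0.05 s, during which the arm holds its last target. There are 200 camera calls.

## Task

One of the three clamps on the wing-tube jig has lost its nut. Lift the lantern off its charging dock by the handle and set it down gently, upright on the bench beside the left end of the jig (the robot's left), level with the clamps and within a hand's width; let go, and then, starting from that end, tap each of the three brass bolt heads in turn from above to find the loose one, the one that gives. Swing that clamp's cap open by at least 45 degrees and finish while still holding it there, so that I can fit a new nut; leave the glue, the spring clamp and the jar where they are.

Things in the scene. Friction and masses are not known exactly. Their poses are not given: they have to be found in the camera images.
- jig: wing-tube jig, fixed: plywood base 18 mm thick, from x = -150 to +75 and y = -165 to +165 mm about the origin (on the bench under the tube's middle). A 28 mm aluminium tube with balsa ribs lies along y, axis 48 mm up, in three steel clamps 28 mm wide, grey below, black cap above, at y = +115 (left), 0, -115 mm. Each cap is hinged on the robot's side and closed by a brass bolt on the far side
- jig_end (a point): point on the bench at the jig's left end, level with the clamps (jig x = +20, y = +165 mm), where the lantern is wanted close by
- lantern: rechargeable LED lantern, about 0.45 kg: round, orange base 80 mm across, white light part, black top at 119 mm, orange bridge handle above. Origin: centre of its underside, z up, handle bar along its y. At the start it stands upright in the dock, underside 28 mm above the bench
- lantern_grip (a point): middle of the lantern's handle bar: round bar 14 mm thick, 66 mm long along the lantern's y, its axis 150 mm above the lantern's underside, 24 mm free below it
- dock: black round charging dock, fixed, 116 mm across, rim 36 mm high, recess for the lantern 8 mm deep (5 mm play all round); origin: centre of its underside
- glue: bystander: white glue bottle with a red cap, 42 mm across, 105 mm tall; origin: centre of its underside
- spring_clamp: bystander: black spring clamp with orange pads lying flat, about 125 x 70 x 20 mm; origin: under its pivot
- nut_jar: bystander: small glass jar with a steel lid, 52 mm across, 55 mm tall; origin: centre of its underside
- bolt_left: the left (towards +y at yaw 0) bolt, captive in its cap: round upright brass head 20 mm across, 14 mm tall; origin: centre of its top, 77 mm up, at jig x = +34 mm, z up. Under it 7 mm of spring, then the cap's ear (30 x 28 mm, top 56 mm up). Two bolts are rigid and keep their caps shut. One, different each time, looks the same but has lost its nut: it sinks up to 6 mm at 1 to 2.2 N, springs back, and comes up with its cap
- cap_left (a joint): opening angle of the left cap, rad: 0 shut, up to 1.35; its bolt ear swings up and over towards the robot. It weighs 0.12 kg with nearly no friction and falls shut when let go
- hinge_left (a point): point on the hinge axis of the left cap (axis along the jig's y), 62 mm from the bolt's axis towards the robot and 48 mm above the bench
- bolt_mid: the middle bolt, captive in its cap: round upright brass head 20 mm across, 14 mm tall; origin: centre of its top, 77 mm up, at jig x = +34 mm, z up. Under it 7 mm of spring, then the cap's ear (30 x 28 mm, top 56 mm up). Two bolts are rigid and keep their caps shut. One, different each time, looks the same but has lost its nut: it sinks up to 6 mm at 1 to 2.2 N, springs back, and comes up with its cap
- cap_mid (a joint): opening angle of the mid cap, rad: 0 shut, up to 1.35; its bolt ear swings up and over towards the robot. It weighs 0.12 kg with nearly no friction and falls shut when let go
- hinge_mid (a point): point on the hinge axis of the mid cap (axis along the jig's y), 62 mm from the bolt's axis towards the robot and 48 mm above the bench
- bolt_right: the right bolt, captive in its cap: round upright brass head 20 mm across, 14 mm tall; origin: centre of its top, 77 mm up, at jig x = +34 mm, z up. Under it 7 mm of spring, then the cap's ear (30 x 28 mm, top 56 mm up). Two bolts are rigid and keep their caps shut. One, different each time, looks the same but has lost its nut: it sinks up to 6 mm at 1 to 2.2 N, springs back, and comes up with its cap
- cap_right (a joint): opening angle of the right cap, rad: 0 shut, up to 1.35; its bolt ear swings up and over towards the robot. It weighs 0.12 kg with nearly no friction and falls shut when let go
- hinge_right (a point): point on the hinge axis of the right cap (axis along the jig's y), 62 mm from the bolt's axis towards the robot and 48 mm above the bench
There are look-alikes about, which are no part of the job. There is more than one size of the lantern; the job needs the smaller.

How it is judged:
On the way, in this order (a step that is already met when the one before it is completed fails the run):
1. the lantern is lifted clear of its dock by its handle (height (world z) of lantern above 0.05 m and contact force between the fingers and lantern above 1 N and distance between the grasp point and lantern_grip below 0.045 m), for 0.2 s.
2. the lantern stands upright on the bench, within 170 mm of the jig's left end, let go (height (world z) of lantern below 0.006 m and angle between lantern's own z axis and vertical below 0.1 rad and horizontal distance between lantern and jig_end below 0.17 m and contact force between the fingers and lantern below 0.1 N), for 0.2 s.
3. the left bolt head is tapped from above by the fingers (contact force between the fingers and bolt_left above 0.8 N and z of the grasp point in the frame of bolt_left above 0 m), for 0.03 s.
4. the middle bolt head is tapped from above by the fingers (contact force between the fingers and bolt_mid above 0.8 N and z of the grasp point in the frame of bolt_mid above 0 m), for 0.03 s.
5. the right bolt head is tapped from above by the fingers (contact force between the fingers and bolt_right above 0.8 N and z of the grasp point in the frame of bolt_right above 0 m), for 0.03 s.
6. the loose clamp's cap is lifted open (((value of joint cap_left above 0.7 rad and contact force between the fingers and jig above 0.15 N) or (value of joint cap_mid above 0.7 rad and contact force between the fingers and jig above 0.15 N) or (value of joint cap_right above 0.7 rad and contact force between the fingers and jig above 0.15 N))), for 0.2 s.
At the end, for the whole second after the job is handed in: the loose cap is held still by the fingers, over 0.70 rad (40 degrees) open; the lantern stands upright (tilt under 0.1 rad) on the bench within 170 mm of the jig's left end point (to its centre), not touched; glue, spring clamp and jar within 30 mm of where they were (all of step 2 and ((value of joint cap_left above 0.7 rad and contact force between the fingers and jig above 0.15 N) or (value of joint cap_mid above 0.7 rad and contact force between the fingers and jig above 0.15 N) or (value of joint cap_right above 0.7 rad and contact force between the fingers and jig above 0.15 N)) and velocity of joint each of cap_left, cap_mid, cap_right below 0.3 rad/s and distance of each of glue, spring_clamp, nut_jar from where it was at the start of the episode below 0.03 m); the arm keeps its last pose, push and grip.
It fails at once if the glue bottle is disturbed (moved 30 mm or more) (distance of glue from where it was at the start of the episode above 0.03 m).
It fails at once if the spring clamp is disturbed (moved 30 mm or more) (distance of spring_clamp from where it was at the start of the episode above 0.03 m).
It fails at once if the jar is disturbed (moved 30 mm or more) (distance of nut_jar from where it was at the start of the episode above 0.03 m).
It fails at once if the lantern is tipped over (more than 0.6 rad) (angle between lantern's own z axis and vertical above 0.6 rad).
It fails at once if the lantern is dropped: faster than 0.5 m/s out of the fingers (linear speed of lantern above 0.5 m/s and contact force between the fingers and lantern below 0.1 N).
It also fails if it takes over 58 s, if anything falls off the work surface, if the arm or the gripper's body presses on something with over 40 N, if the wrist force passes 120 N, or if a joint passes its speed limit or range.

## Working session

There is one attempt and no reset: what is moved stays moved. The work goes in short steps, Python scripts to look and compute and a tool call to move; the robot and the scene stay as the last step left them, time stands still between calls to the robot, and variables do not carry over. Pictures are saved under pics/ and viewed, about 8 in all and at most 12, crops included, and the job is handed in when it is done.

Besides the shell and the picture viewer there is one more tool, called by a JSON object that holds its "method" and its "body". step_arm: Moves the arm, as the interface text tells. Its arguments: {"type":"object","properties":{"increments":{"type":"array"},"force":{"type":"number"}},"required":["increments"]}

```bash
mkdir -p pics; ls
cat > h.py <<'E'
import numpy as np, cv2
from rig import manip
from scipy.spatial.transform import Rotation as R
def snap(n,f,save=True):
    s=manip.get_state(); d=manip.get_image(n)
    cv2.imwrite(f'pics/{f}.png',d['img'][:,:,::-1])
    if n=='wrist':
        q=s['ee_rot']; T=np.eye(4);T[:3,:3]=R.from_quat([q[1],q[2],q[3],q[0]]).as_matrix();T[:3,3]=s['position']
        C=T@np.array(d['mount'])
    else:
        Rm=cv2.Rodrigues(np.array(d['rvec'],float))[0];C=np.eye(4);C[:3,:3]=Rm.T;C[:3,3]=-Rm.T@np.array(d['tvec']).ravel()
    np.savez(f'pics/{f}.npz',C=C,k=[d['fx'],d['fy'],d['cx'],d['cy']])
def ray(f,u,v):
    z=np.load(f'pics/{f}.npz');k=z['k'];C=z['C']
    return C[:3,3],C[:3,:3]@np.array([(u-k[2])/k[0],(v-k[3])/k[1],1])
def at(f,u,v,h):
    o,d=ray(f,u,v);return o+d*(h-o[2])/d[2]
def proj(f,P):
    z=np.load(f'pics/{f}.npz');k=z['k'];p=np.linalg.inv(z['C'])@np.append(P,1);return k[0]*p[0]/p[2]+k[2],k[1]*p[1]/p[2]+k[3]
E
python3 -c "
from h import *
snap('top','top');snap('scene','scene')
print(manip.get_state())
for f in('top','scene'):print(np.load(f'pics/{f}.npz')['C'],np.load(f'pics/{f}.npz')['k'])"
```

```text
pics
{'clock': 0.1, 'qpos': array([ 1.19101171e+00,  2.76562770e-01,  1.50600567e+00,  3.30399168e-05,
        1.36068924e+00, -1.21027429e-01]), 'qd': array([-0.00162221, -0.00181921, -0.00294849,  0.00189486, -0.00029076,
       -0.00208105]), 'effort': array([ 2.63295005e-03, -4.17702842e+01, -2.46406084e+01, -3.91056274e-04,
        5.87457296e-03,  2.36449443e-05]), 'position': array([0.14696721, 0.55542328, 0.23050886]), 'ee_rot': array([ 0.70103947,  0.09066438,  0.70135334, -0.09179935]), 'contact_force': array([0.45299311, 0.16317164, 0.23180243]), 'moment': array([-0.01553521, -0.01540282, -0.02292083]), 'width': 0.08530193971802917}
[[ 0.0257391  -0.99664189  0.07773315  0.44391976]
 [-0.99966613 -0.02548484  0.00426134 -0.02847325]
 [-0.00226601 -0.07781688 -0.99696509  1.17098214]
 [ 0.          0.          0.          1.        ]] [428.82559753 428.82559753 310.5739454  198.7181372 ]
[[-0.67022441  0.51400068 -0.53535273  1.19251666]
 [ 0.74215563  0.46618659 -0.48153409  0.54447187]
 [ 0.00206541 -0.72005094 -0.69391813  0.96789864]
 [ 0.          0.          0.          1.        ]] [464.85361306 464.85361306 317.2458563  203.58217083]
```

View pics/top.png

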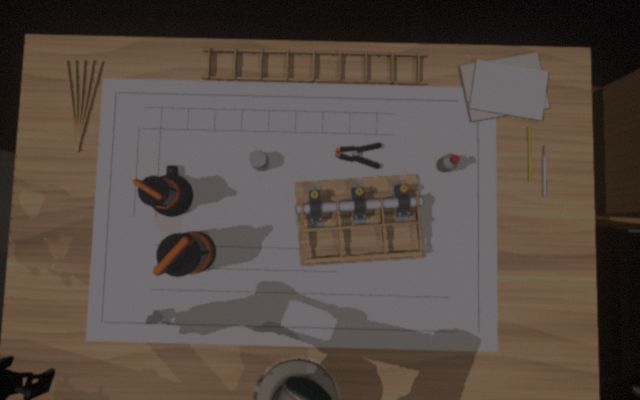

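View pics/scene.png

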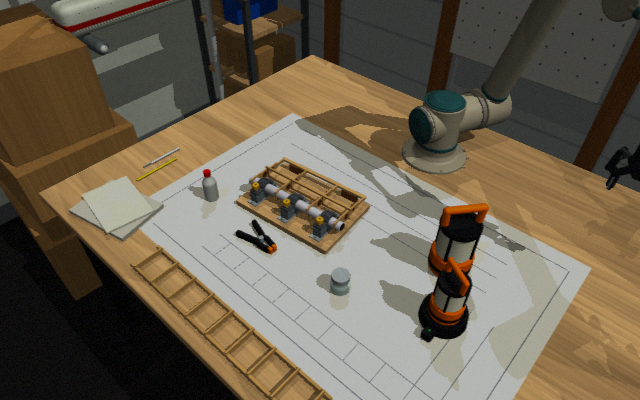

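Top view: the docked smaller lantern is at about (170,195), the larger one at (190,255), the jig at (360,220), the jar at (260,160), the clamp at (358,155) and the glue at (450,162). Next I'll enlarge the crops.

```bash
python3 -c "
from h import *
a=cv2.imread('pics/top.png');b=cv2.imread('pics/scene.png')
f=lambda i,x,y,w,h,s:cv2.resize(np.clip(i[y:y+h,x:x+w].astype(float)*1.8,0,255).astype('uint8'),None,fx=s,fy=s,interpolation=cv2.INTER_CUBIC)
l=f(a,285,165,150,110,5)
cv2.imwrite('pics/c1.png',l)
m=np.hstack([f(a,125,160,100,120,4),f(b,400,195,100,150,4)[:480]]);cv2.imwrite('pics/c2.png',m)
"
```

```text
(no output)
```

View pics/c1.png

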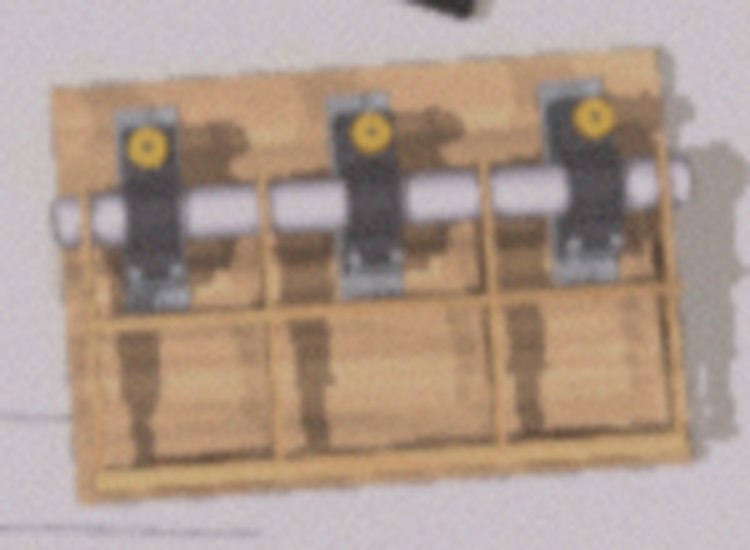

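View pics/c2.png

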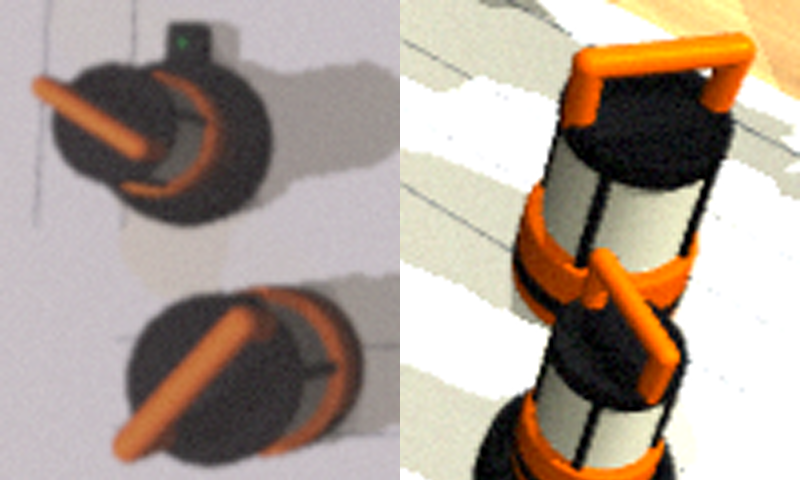

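Bolts in the 5x crop are at (147,147), (371,131) and (594,117). The small lantern's handle runs from (42,85) to (148,150) in the top crop.

```bash
python3 -c "
from h import *
B=[at('top',285+u/5-.4,165+v/5-.4,.077) for u,v in((147,147),(371,131),(594,117))]
for b in B:print('bolt',b)
d=B[0]-B[2];yaw=np.arctan2(-d[0],d[1]);print('len',np.linalg.norm(d),'yaw',np.degrees(yaw))
ex=np.array([np.cos(yaw),np.sin(yaw),0]);ey=np.array([-np.sin(yaw),np.cos(yaw),0])
o=B[1]-.034*ex;print('origin',o,'end',o+.02*ex+.165*ey)
for t in((.15),(.18),(.2),(.21),(.22)): print('cand',t,o+.02*ex+(t)*ey)
H=[at('top',125+u/4-.4,160+v/4-.4,.178) for u,v in((42,85),(148,150))]
G=[at('scene',400+u/4-.4,195+v/4-.4,.178) for u,v in((200,262),(272,352))]
for A in(H,G):
  m=(A[0]+A[1])/2;e=A[1]-A[0];print('handle',A,m,'ang',np.degrees(np.arctan2(e[1],e[0])),np.linalg.norm(e))
print('jar',at('top',260,160,.055),'dock', at('top',125+190/4,160+145/4,.036))
print('bigl',at('top',173,258,.2),at('top',190,253,.1))
q=manip.get_state()['ee_rot'];print(R.from_quat([q[1],q[2],q[3],q[0]]).as_matrix())
"
```

```text
bolt [ 0.54155764 -0.03225666  0.077     ]
bolt [ 0.55271614 -0.14678453  0.077     ]
bolt [ 0.56283893 -0.26088858  0.077     ]
len 0.22962023019746147 yaw 5.317827376417314
origin [ 0.51886247 -0.14993566  0.077     ] end [0.52348413 0.01620777 0.077     ]
cand 0.15 [0.52487433 0.00127233 0.077     ]
cand 0.18 [0.52209392 0.03114321 0.077     ]
cand 0.2 [0.52024031 0.05105713 0.077     ]
cand 0.21 [0.51931351 0.06101409 0.077     ]
cand 0.22 [0.5183867  0.07097105 0.077     ]
handle [array([0.5526687 , 0.38598783, 0.178     ]), array([0.51626047, 0.32214339, 0.178     ])] [0.53446459 0.35406561 0.178     ] ang -119.6945820051964 0.07349606162775867
handle [array([0.5211602 , 0.32845824, 0.178     ]), array([0.54874143, 0.38734983, 0.178     ])] [0.53495081 0.35790404 0.178     ] ang 64.90447604957929 0.0650303294747451
jar [0.62962118 0.11187013 0.055     ] dock [0.52961082 0.34341766 0.036     ]
bigl [0.37806001 0.28147748 0.2       ] [0.38467332 0.27181056 0.1       ]
[[-6.47268924e-04  2.55885465e-01  9.66706889e-01]
 [-1.53440186e-03  9.66705700e-01 -2.55886178e-01]
 [-9.99998613e-01 -1.64894402e-03 -2.33087425e-04]]
```

{"method": "step_arm", "body": {"increments": [{"grip": 1, "delta_pos": [0.026, -0.013, 0.01], "twist": -7}, {"grip": 1, "delta_pos": [0.026, -0.013, 0.01], "twist": -7}, {"grip": 1, "delta_pos": [0.026, -0.013, 0.01], "twist": -7}, {"grip": 1, "delta_pos": [0.026, -0.013, 0.01], "twist": -7}, {"grip": 1, "delta_pos": [0.026, -0.013, 0.01], "twist": -7}, {"grip": 1, "delta_pos": [0.026, -0.014, 0], "twist": -7}, {"grip": 1, "delta_pos": [0.026, -0.014, 0], "twist": -7}, {"grip": 1, "delta_pos": [0.026, -0.014, 0], "twist": -7}, {"grip": 1, "delta_pos": [0.026, -0.014, 0], "twist": -7}, {"grip": 1, "delta_pos": [0.026, -0.013, 0], "twist": -7}]}}

```text
clock: 0.93
position: [0.4081, 0.4207, 0.2809]
ee_rot: [0.521, 0.478, 0.521, -0.479]
contact_force: [0.3, 0.7, 0.1]
width: 0.0857
```

{"method": "step_arm", "body": {"increments": [{"grip": 1, "delta_pos": [0.026, -0.013, 0], "twist": -7}, {"grip": 1, "delta_pos": [0.026, -0.013, 0], "twist": -7}, {"grip": 1, "delta_pos": [0.026, -0.013, 0], "twist": -7}, {"grip": 1, "delta_pos": [0.025, -0.013, 0], "twist": -7}, {"grip": 1, "delta_pos": [0.025, -0.014, 0], "twist": -5}, {"grip": 1, "delta_pos": [0, 0, 0], "twist": 0}, {"grip": 1, "delta_pos": [0, 0, 0], "twist": 0}]}}

```text
clock: 1.52
position: [0.5361, 0.3548, 0.2801]
ee_rot: [-0.364, -0.605, -0.365, 0.607]
contact_force: [0.9, 0.4, -0.2]
width: 0.0855
```

```bash
python3 -c "
from h import *
snap('wrist','w1');s=manip.get_state();print(s['clock'],s['position'],s['qpos'],s['contact_force']);print(proj('w1',(.535,.355,.178)))
a=cv2.imread('pics/w1.png');cv2.imwrite('pics/w1b.png',np.clip(a*1.6,0,255).astype('uint8'))"
```

```text
1.5667 [0.53493674 0.35561215 0.28047383] [4.78028901e-01 3.59779406e-01 1.26063225e+00 7.20541200e-04
 1.52315345e+00 9.63827991e-01] [ 0.18627776 -0.3243716  -0.04125632]
(np.float64(320.43074585665), np.float64(197.45545005151044))
```

View pics/w1b.png

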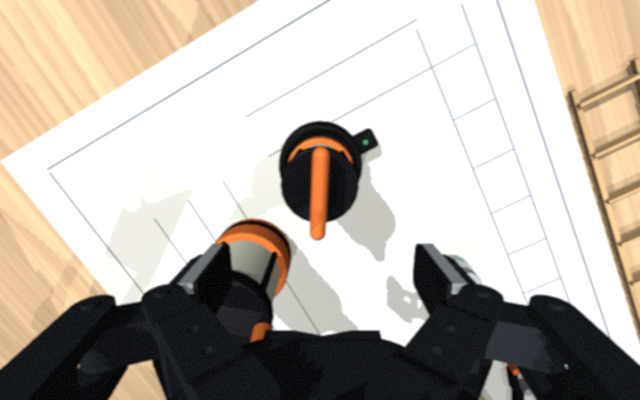

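The handle bar is in the image from (319,150) to (319,238), 3 px from the prediction and aligned with the jaws. Before descending I'll check the clearance to the big lantern.

```bash
python3 -c "
from h import *
print(np.load('pics/w1.npz')['C'])
# big lantern handle: triangulate top vs scene ends
for tp,sp in (((245,318),(585,60)),((125,445),(740,45))):
  o,d=ray('top',125+tp[0]/4-.4,160+tp[1]/4-.4);p,e=ray('scene',400+(sp[0]-400)/4-.4,195+sp[1]/4-.4)
  t=np.linalg.lstsq(np.c_[d,-e],p-o,rcond=None)[0];print(o+d*t[0],p+e*t[1])
for u,v in((319,152),(319,236)):print(at('w1',u,v,.178))
"
```

```text
[[ 0.88350949 -0.45122842 -0.12571353  0.56812476]
 [-0.46840656 -0.85251877 -0.23196347  0.41331696]
 [-0.00250464  0.26382697 -0.96456677  0.42332401]
 [ 0.          0.          0.          1.        ]]
[0.42128445 0.25211665 0.20859092] [0.42097602 0.25256957 0.20873023]
[0.34949845 0.31482659 0.2103314 ] [0.35021759 0.31372588 0.20986737]
[0.55181827 0.38907237 0.178     ]
[0.51758726 0.3249142  0.178     ]
```

{"method": "step_arm", "body": {"increments": [{"grip": 1, "delta_pos": [0, 0.001, -0.02]}, {"grip": 1, "delta_pos": [0, 0, -0.03]}, {"grip": 1, "delta_pos": [0, 0, -0.03]}, {"grip": 1, "delta_pos": [0, 0, -0.025]}, {"grip": 1, "delta_pos": [0, 0, -0.0165]}, {"grip": 0, "delta_pos": [0, 0, 0]}, {"grip": 0, "delta_pos": [0, 0, 0]}, {"grip": 0, "delta_pos": [0, 0, 0]}, {"grip": 0, "delta_pos": [0, 0, 0]}, {"grip": 0, "delta_pos": [0, 0, 0]}], "force": 50}}

```text
schema error: expected keys grip, delta_pos, twist
```

{"method": "step_arm", "body": {"increments": [{"grip": 0, "delta_pos": [0, 0, 0]}, {"grip": 0, "delta_pos": [0, 0, 0]}, {"grip": 0, "delta_pos": [0, 0, 0]}, {"grip": 0, "delta_pos": [0, 0, 0.005]}, {"grip": 0, "delta_pos": [0, 0, 0.01]}, {"grip": 0, "delta_pos": [0, 0, 0.01]}]}}

```text
schema error: expected keys grip, delta_pos, twist
```

{"method": "step_arm", "body": {"increments": [{"grip": 1, "delta_pos": [0, 0.001, -0.02], "twist": 0}, {"grip": 1, "delta_pos": [0, 0, -0.03], "twist": 0}, {"grip": 1, "delta_pos": [0, 0, -0.03], "twist": 0}, {"grip": 1, "delta_pos": [0, 0, -0.025], "twist": 0}, {"grip": 1, "delta_pos": [0, 0, -0.0165], "twist": 0}, {"grip": 0, "delta_pos": [0, 0, 0], "twist": 0}, {"grip": 0, "delta_pos": [0, 0, 0], "twist": 0}, {"grip": 0, "delta_pos": [0, 0, 0], "twist": 0}, {"grip": 0, "delta_pos": [0, 0, 0], "twist": 0}, {"grip": 0, "delta_pos": [0, 0, 0], "twist": 0}], "force": 50}}

```text
clock: 2.4
position: [0.5358, 0.3575, 0.1617]
ee_rot: [0.365, 0.607, 0.365, -0.604]
contact_force: [0.3, -0.2, 0.3]
width: 0.0254
```

{"method": "step_arm", "body": {"increments": [{"grip": 0, "delta_pos": [0, 0, 0], "twist": 0}, {"grip": 0, "delta_pos": [0, 0, 0], "twist": 0}, {"grip": 0, "delta_pos": [0, 0, 0], "twist": 0}, {"grip": 0, "delta_pos": [0, 0, 0.005], "twist": 0}, {"grip": 0, "delta_pos": [0, 0, 0.01], "twist": 0}, {"grip": 0, "delta_pos": [0, 0, 0.01], "twist": 0}]}}

```text
clock: 2.9
position: [0.5346, 0.3564, 0.1843]
ee_rot: [-0.365, -0.605, -0.365, 0.607]
contact_force: [0.1, -0.9, -4.9]
width: 0.0121
```

{"method": "step_arm", "body": {"increments": [{"grip": 0, "delta_pos": [0, 0, 0.015], "twist": 0}, {"grip": 0, "delta_pos": [0, 0, 0.02], "twist": 0}, {"grip": 0, "delta_pos": [0, 0, 0.02], "twist": 0}, {"grip": 0, "delta_pos": [0, -0.005, 0.01], "twist": 0}, {"grip": 0, "delta_pos": [-0.001, -0.01, 0], "twist": 0}, {"grip": 0, "delta_pos": [-0.001, -0.015, 0], "twist": 0}, {"grip": 0, "delta_pos": [-0.002, -0.02, 0], "twist": 0}, {"grip": 0, "delta_pos": [-0.002, -0.02, 0], "twist": 0}, {"grip": 0, "delta_pos": [-0.002, -0.02, 0], "twist": 0}, {"grip": 0, "delta_pos": [-0.002, -0.02, 0], "twist": 0}]}}

```text
clock: 3.73
position: [0.5235, 0.244, 0.2479]
ee_rot: [-0.365, -0.604, -0.365, 0.607]
contact_force: [0.6, -0.3, -4.0]
width: 0.0125
```

{"method": "step_arm", "body": {"increments": [{"grip": 0, "delta_pos": [-0.002, -0.02, 0], "twist": 0}, {"grip": 0, "delta_pos": [-0.002, -0.02, 0], "twist": 0}, {"grip": 0, "delta_pos": [-0.002, -0.02, 0], "twist": 0}, {"grip": 0, "delta_pos": [-0.002, -0.02, 0], "twist": 0}, {"grip": 0, "delta_pos": [-0.002, -0.02, 0], "twist": 0}, {"grip": 0, "delta_pos": [0, -0.02, 0], "twist": 0}, {"grip": 0, "delta_pos": [0, -0.012, 0], "twist": 0}, {"grip": 0, "delta_pos": [0, -0.007, 0], "twist": 0}, {"grip": 0, "delta_pos": [0, 0, 0], "twist": 0}, {"grip": 0, "delta_pos": [0, 0, 0], "twist": 0}]}}

```text
clock: 4.57
position: [0.5149, 0.108, 0.2494]
ee_rot: [-0.364, -0.606, -0.365, 0.606]
contact_force: [-0.1, 1.0, -3.9]
width: 0.0124
```

```bash
python3 -c "
from h import *
snap('scene','s2');snap('top','t2');s=manip.get_state();print(s['clock'],s['position'],s['contact_force'])
f=lambda i,x,y,w,h,s:cv2.resize(np.clip(i[y:y+h,x:x+w].astype(float)*1.6,0,255).astype('uint8'),None,fx=s,fy=s,interpolation=cv2.INTER_CUBIC)
cv2.imwrite('pics/s2b.png',np.hstack([f(cv2.imread('pics/s2.png'),230,100,200,200,2),f(cv2.imread('pics/t2.png'),200,100,200,200,2)]))"
```

```text
4.6667 [0.51505838 0.10866934 0.24960158] [-0.51297888  0.38390802 -3.56434659]
```

View pics/s2b.png

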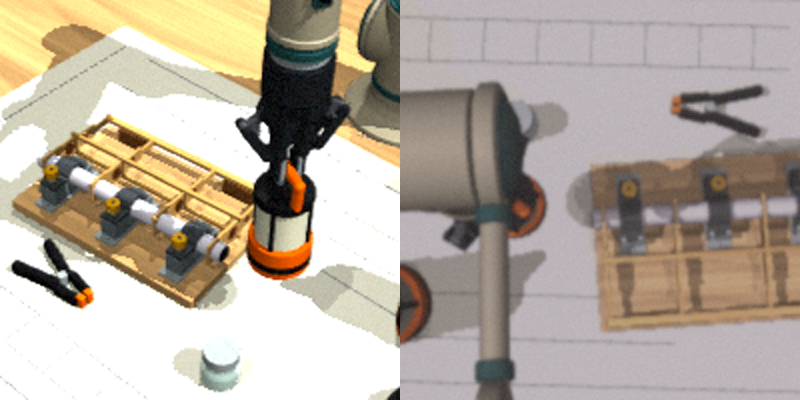

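The lantern hangs upright in the gripper, beside the jig's left end and clear of the jar. I'll lower it now.

{"method": "step_arm", "body": {"increments": [{"grip": 0, "delta_pos": [0, 0, -0.015], "twist": 0}, {"grip": 0, "delta_pos": [0, 0, -0.02], "twist": 0}, {"grip": 0, "delta_pos": [0, 0, -0.02], "twist": 0}, {"grip": 0, "delta_pos": [0, 0, -0.02], "twist": 0}, {"grip": 0, "delta_pos": [0, 0, -0.02], "twist": 0}, {"grip": 0, "delta_pos": [0, 0, -0.01], "twist": 0}, {"grip": 0, "delta_pos": [0, 0, -0.004], "twist": 0}, {"grip": 0, "delta_pos": [0, 0, 0], "twist": 0}]}}

```text
clock: 5.33
position: [0.5148, 0.1084, 0.1402]
ee_rot: [-0.365, -0.605, -0.366, 0.606]
contact_force: [-0.6, -1.2, -4.2]
width: 0.0122
```

{"method": "step_arm", "body": {"increments": [{"grip": 0, "delta_pos": [0, 0, -0.003], "twist": 0}, {"grip": 0, "delta_pos": [0, 0, -0.002], "twist": 0}, {"grip": 0, "delta_pos": [0, 0, -0.002], "twist": 0}, {"grip": 0, "delta_pos": [0, 0, -0.001], "twist": 0}, {"grip": 0, "delta_pos": [0, 0, 0], "twist": 0}]}}

```text
clock: 5.75
position: [0.5155, 0.1079, 0.1335]
ee_rot: [0.365, 0.606, 0.365, -0.605]
contact_force: [-0.8, 0.7, -1.1]
width: 0.0125
```

{"method": "step_arm", "body": {"increments": [{"grip": 0, "delta_pos": [0, 0, -0.001], "twist": 0}, {"grip": 0, "delta_pos": [0, 0, 0], "twist": 0}]}}

```text
clock: 5.92
position: [0.5156, 0.1081, 0.1334]
ee_rot: [0.365, 0.606, 0.365, -0.605]
contact_force: [-1.5, 0.0, 5.1]
width: 0.0121
```

{"method": "step_arm", "body": {"increments": [{"grip": 1, "delta_pos": [0, 0, 0], "twist": 0}, {"grip": 1, "delta_pos": [0, 0, 0], "twist": 0}, {"grip": 1, "delta_pos": [0, 0, 0], "twist": 0}, {"grip": 1, "delta_pos": [0, 0, 0], "twist": 0}, {"grip": 1, "delta_pos": [0, 0, 0], "twist": 0}, {"grip": 1, "delta_pos": [0, 0, 0], "twist": 0}, {"grip": 1, "delta_pos": [0, 0, 0.02], "twist": 0}, {"grip": 1, "delta_pos": [0, 0, 0.03], "twist": 0}, {"grip": 1, "delta_pos": [0, 0, 0.03], "twist": 0}, {"grip": 1, "delta_pos": [0, 0, 0.02], "twist": 0}]}}

```text
clock: 6.75
position: [0.5161, 0.108, 0.2344]
ee_rot: [0.366, 0.607, 0.365, -0.605]
contact_force: [0.9, 0.3, -0.0]
width: 0.0853
```

{"method": "step_arm", "body": {"increments": [{"grip": 0, "delta_pos": [0.003, -0.015, 0], "twist": -7}, {"grip": 0, "delta_pos": [0.003, -0.015, 0], "twist": -7}, {"grip": 0, "delta_pos": [0.003, -0.015, 0], "twist": -7}, {"grip": 0, "delta_pos": [0.003, -0.015, 0], "twist": -7}, {"grip": 0, "delta_pos": [0.003, -0.02, 0], "twist": -7}, {"grip": 0, "delta_pos": [0.003, -0.02, 0], "twist": -7}, {"grip": 0, "delta_pos": [0.004, -0.02, 0], "twist": -7}, {"grip": 0, "delta_pos": [0.004, -0.02, 0], "twist": -7}, {"grip": 0, "delta_pos": [0, 0, -0.02], "twist": -0.9}, {"grip": 0, "delta_pos": [0, 0, 0], "twist": 0}]}}

```text
clock: 7.58
position: [0.5396, -0.0329, 0.2091]
ee_rot: [-0.031, -0.705, -0.032, 0.708]
contact_force: [-1.2, -0.0, -1.1]
width: -0.0001
```

```bash
python3 -c "
from h import *
snap('wrist','w3');snap('scene','s3');s=manip.get_state();print(s['clock'],s['position'],s['contact_force'],s['width'])
for p in((.5416,-.0323),(.5527,-.1468),(.5628,-.2609)):print(proj('w3',(*p,.077)))
f=lambda i,x,y,w,h,s:cv2.resize(np.clip(i[y:y+h,x:x+w].astype(float)*1.6,0,255).astype('uint8'),None,fx=s,fy=s,interpolation=cv2.INTER_CUBIC)
cv2.imwrite('pics/w3b.png',np.hstack([f(cv2.imread('pics/w3.png'),0,0,640,400,.85)[:,:],f(cv2.imread('pics/s3.png'),280,60,125,170,2)]))"
```

```text
7.6833 [ 0.54042753 -0.03189736  0.21118323] [ 0.1270485  -0.02723956  0.27224958] -5.947108348560415e-06
(np.float64(321.6386139508123), np.float64(186.2395366393254))
(np.float64(445.19502700391985), np.float64(185.45787694264814))
(np.float64(568.3124212518194), np.float64(185.6796517798566))
```

View pics/w3b.png

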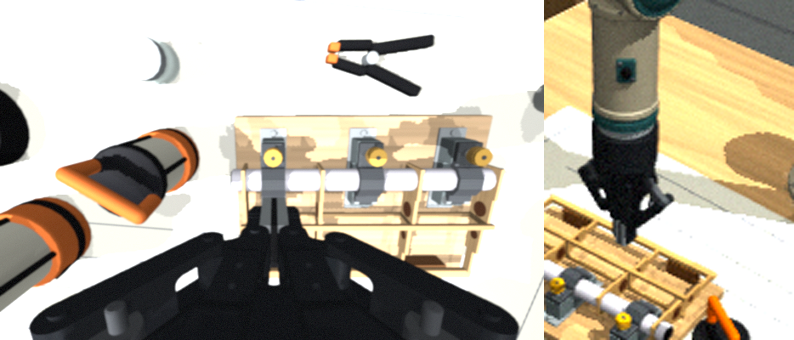

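The lantern stands beside the jig. The bolts in the wrist image are within 2 px of the predictions, so I'll go down onto the left bolt.

{"method": "step_arm", "body": {"increments": [{"grip": 0, "delta_pos": [0.001, 0, -0.02], "twist": 0}, {"grip": 0, "delta_pos": [0, 0, -0.03], "twist": 0}, {"grip": 0, "delta_pos": [0, 0, -0.03], "twist": 0}, {"grip": 0, "delta_pos": [0, 0, -0.03], "twist": 0}, {"grip": 0, "delta_pos": [0, 0, -0.015], "twist": 0}, {"grip": 0, "delta_pos": [0, 0, -0.005], "twist": 0}, {"grip": 0, "delta_pos": [0, 0, 0], "twist": 0}]}}

```text
clock: 8.27
position: [0.5418, -0.0314, 0.0813]
ee_rot: [-0.033, -0.706, -0.033, 0.707]
contact_force: [-1.0, -0.1, -0.8]
width: -0.0
```

{"method": "step_arm", "body": {"increments": [{"grip": 0, "delta_pos": [0, 0, -0.002], "twist": 0}, {"grip": 0, "delta_pos": [0, 0, -0.002], "twist": 0}, {"grip": 0, "delta_pos": [0, 0, -0.001], "twist": 0}, {"grip": 0, "delta_pos": [0, 0, 0], "twist": 0}]}}

```text
clock: 8.6
position: [0.5428, -0.0322, 0.0777]
ee_rot: [0.033, 0.707, 0.032, -0.706]
contact_force: [-0.5, 0.1, -0.6]
width: -0.0
```

{"method": "step_arm", "body": {"increments": [{"grip": 0, "delta_pos": [0, 0, -0.001], "twist": 0}, {"grip": 0, "delta_pos": [0, 0, 0], "twist": 0}]}}

```text
clock: 8.77
position: [0.5428, -0.0322, 0.0768]
ee_rot: [0.033, 0.707, 0.032, -0.706]
contact_force: [-0.3, 0.2, 4.4]
width: 0.0001
```

{"method": "step_arm", "body": {"increments": [{"grip": 0, "delta_pos": [0, 0, -0.001], "twist": 0}, {"grip": 0, "delta_pos": [0, 0, 0], "twist": 0}]}}

```text
clock: 8.93
position: [0.5428, -0.0322, 0.0768]
ee_rot: [0.033, 0.707, 0.032, -0.706]
contact_force: [-3.2, -0.4, 10.8]
width: 0.0
```

{"method": "step_arm", "body": {"increments": [{"grip": 0, "delta_pos": [0, 0, -0.001], "twist": 0}, {"grip": 0, "delta_pos": [0, 0, 0], "twist": 0}]}}

```text
clock: 9.1
position: [0.5429, -0.0322, 0.0767]
ee_rot: [0.033, 0.707, 0.032, -0.705]
contact_force: [-3.8, 0.4, 17.6]
width: -0.0002
```

Left bolt is rigid: it took 17.6 N without giving. Now the middle one.

{"method": "step_arm", "body": {"increments": [{"grip": 0, "delta_pos": [0, 0, 0.01], "twist": 0}, {"grip": 0, "delta_pos": [0, 0, 0.02], "twist": 0}, {"grip": 0, "delta_pos": [0.002, -0.0225, 0], "twist": 0}, {"grip": 0, "delta_pos": [0.002, -0.023, 0], "twist": 0}, {"grip": 0, "delta_pos": [0.002, -0.023, 0], "twist": 0}, {"grip": 0, "delta_pos": [0.002, -0.023, 0], "twist": 0}, {"grip": 0, "delta_pos": [0.002, -0.023, 0], "twist": 0}, {"grip": 0, "delta_pos": [0, 0, -0.015], "twist": 0}, {"grip": 0, "delta_pos": [0, 0, -0.01], "twist": 0}, {"grip": 0, "delta_pos": [0, 0, 0], "twist": 0}]}}

```text
clock: 9.93
position: [0.5504, -0.1462, 0.0767]
ee_rot: [-0.032, -0.705, -0.033, 0.708]
contact_force: [-0.8, -0.3, 1.0]
width: -0.0001
```

{"method": "step_arm", "body": {"increments": [{"grip": 0, "delta_pos": [0, 0, -0.002], "twist": 0}, {"grip": 0, "delta_pos": [0, 0, -0.001], "twist": 0}, {"grip": 0, "delta_pos": [0, 0, 0], "twist": 0}]}}

```text
clock: 10.18
position: [0.552, -0.1459, 0.076]
ee_rot: [-0.033, -0.706, -0.033, 0.706]
contact_force: [-0.6, -0.6, 1.5]
width: -0.0002
```

{"method": "step_arm", "body": {"increments": [{"grip": 0, "delta_pos": [0, 0, -0.0015], "twist": 0}, {"grip": 0, "delta_pos": [0, 0, 0], "twist": 0}]}}

```text
clock: 10.35
position: [0.5525, -0.1461, 0.0746]
ee_rot: [0.033, 0.707, 0.033, -0.706]
contact_force: [-0.4, 0.2, 1.2]
width: 0.0001
```

It gives a little so far, so I'll go deeper to confirm.

{"method": "step_arm", "body": {"increments": [{"grip": 0, "delta_pos": [0, 0, -0.0015], "twist": 0}, {"grip": 0, "delta_pos": [0, 0, -0.001], "twist": 0}, {"grip": 0, "delta_pos": [0, 0, 0], "twist": 0}, {"grip": 0, "delta_pos": [0, 0, 0], "twist": 0}]}}

```text
clock: 10.68
position: [0.5525, -0.1465, 0.072]
ee_rot: [0.033, 0.707, 0.032, -0.706]
contact_force: [-0.2, 0.1, 1.8]
width: -0.0003
```

The middle bolt sinks about 5 mm at 1.8 N, so it is the loose one. I still have to tap the right bolt.

{"method": "step_arm", "body": {"increments": [{"grip": 0, "delta_pos": [0, 0, 0.0125], "twist": 0}, {"grip": 0, "delta_pos": [0, 0, 0.02], "twist": 0}, {"grip": 0, "delta_pos": [0.002, -0.0225, 0], "twist": 0}, {"grip": 0, "delta_pos": [0.002, -0.023, 0], "twist": 0}, {"grip": 0, "delta_pos": [0.002, -0.023, 0], "twist": 0}, {"grip": 0, "delta_pos": [0.002, -0.023, 0], "twist": 0}, {"grip": 0, "delta_pos": [0.002, -0.023, 0], "twist": 0}, {"grip": 0, "delta_pos": [0, 0, -0.015], "twist": 0}, {"grip": 0, "delta_pos": [0, 0, -0.01], "twist": 0}, {"grip": 0, "delta_pos": [0, 0, 0], "twist": 0}]}}

```text
clock: 11.52
position: [0.5613, -0.2613, 0.0775]
ee_rot: [-0.032, -0.706, -0.033, 0.707]
contact_force: [0.0, -0.1, 0.2]
width: -0.0002
```

{"method": "step_arm", "body": {"increments": [{"grip": 0, "delta_pos": [0, 0, -0.002], "twist": 0}, {"grip": 0, "delta_pos": [0, 0, -0.001], "twist": 0}, {"grip": 0, "delta_pos": [0, 0, 0], "twist": 0}]}}

```text
clock: 11.77
position: [0.5617, -0.2604, 0.0769]
ee_rot: [-0.033, -0.706, -0.033, 0.707]
contact_force: [-1.2, -1.0, 3.1]
width: 0.0003
```

{"method": "step_arm", "body": {"increments": [{"grip": 0, "delta_pos": [0, 0, -0.001], "twist": 0}, {"grip": 0, "delta_pos": [0, 0, 0], "twist": 0}]}}

```text
clock: 11.93
position: [0.5618, -0.2605, 0.0768]
ee_rot: [-0.033, -0.706, -0.033, 0.707]
contact_force: [-3.5, 0.5, 7.9]
width: -0.0002
```

Right bolt is rigid too. I'll go back to the middle bolt, with the jaws along the jig's y, to grip its head.

{"method": "step_arm", "body": {"increments": [{"grip": 0, "delta_pos": [0, 0, 0.015], "twist": 0}, {"grip": 0.5, "delta_pos": [0, 0, 0.03], "twist": 0}, {"grip": 0.5, "delta_pos": [-0.002, 0.023, 0], "twist": 0}, {"grip": 0.5, "delta_pos": [-0.002, 0.023, 0], "twist": 0}, {"grip": 0.5, "delta_pos": [-0.002, 0.023, 0], "twist": 0}, {"grip": 0.5, "delta_pos": [-0.002, 0.023, 0], "twist": 0}, {"grip": 0.5, "delta_pos": [-0.002, 0.0225, 0], "twist": 0}, {"grip": 0.5, "delta_pos": [0, 0, 0], "twist": 0}, {"grip": 0.5, "delta_pos": [0, 0, 0], "twist": 0}], "force": 25}}

```text
clock: 12.68
position: [0.5518, -0.1449, 0.1204]
ee_rot: [-0.034, -0.706, -0.034, 0.706]
contact_force: [1.1, -0.2, 0.1]
width: 0.0426
```

{"method": "step_arm", "body": {"increments": [{"grip": 0.5, "delta_pos": [0, 0, -0.025], "twist": 0}, {"grip": 0.5, "delta_pos": [0, 0, -0.02], "twist": 0}, {"grip": 0.5, "delta_pos": [0, 0, -0.0125], "twist": 0}, {"grip": 0.5, "delta_pos": [0, 0, 0], "twist": 0}, {"grip": 0, "delta_pos": [0, 0, 0], "twist": 0}, {"grip": 0, "delta_pos": [0, 0, 0], "twist": 0}, {"grip": 0, "delta_pos": [0, 0, 0], "twist": 0}, {"grip": 0, "delta_pos": [0, 0, 0], "twist": 0}, {"grip": 0, "delta_pos": [0, 0, 0], "twist": 0}, {"grip": 0, "delta_pos": [0, 0, 0], "twist": 0}]}}

```text
clock: 13.52
position: [0.5527, -0.1464, 0.0635]
ee_rot: [0.032, 0.707, 0.032, -0.706]
contact_force: [0.7, 2.8, 0.6]
width: 0.0185
```

```bash
python3 -c "
from h import *
import numpy as np
s=manip.get_state();print(s['clock'],s['position'],s['contact_force'],s['width'])
y=np.radians(5.3);r,h=62,22
p0=None
for t in range(0,61,4):
  a=np.radians(t);x=r*np.cos(a)-h*np.sin(a)-r;z=r*np.sin(a)+h*np.cos(a)-h
  p=np.array([x*np.cos(y),x*np.sin(y),z])
  if p0 is not None:print(t,p.round(1),(p-p0).round(1))
  p0=p"
```

```text
13.5167 [ 0.55272345 -0.14636096  0.06351698] [0.68377654 2.78213564 0.61597107] 0.01847004097781523
4 [-1.7 -0.2  4.3] [-1.7 -0.2  4.3]
8 [-3.6 -0.3  8.4] [-2.  -0.2  4.1]
12 [-5.9 -0.5 12.4] [-2.3 -0.2  4. ]
16 [-8.4 -0.8 16.2] [-2.5 -0.2  3.8]
20 [-11.2  -1.   19.9] [-2.8 -0.3  3.6]
24 [-14.2  -1.3  23.3] [-3.  -0.3  3.4]
28 [-17.5  -1.6  26.5] [-3.3 -0.3  3.2]
32 [-21.   -1.9  29.5] [-3.5 -0.3  3. ]
36 [-24.7  -2.3  32.2] [-3.7 -0.3  2.7]
40 [-28.5  -2.6  34.7] [-3.9 -0.4  2.5]
44 [-32.5  -3.   36.9] [-4.  -0.4  2.2]
48 [-36.7  -3.4  38.8] [-4.2 -0.4  1.9]
52 [-41.   -3.8  40.4] [-4.3 -0.4  1.6]
56 [-45.4  -4.2  41.7] [-4.4 -0.4  1.3]
60 [-49.8  -4.6  42.7] [-4.5 -0.4  1. ]
```

The head is gripped (18.5 mm). I'll follow the hinge arc.

{"method": "step_arm", "body": {"increments": [{"grip": 0, "delta_pos": [-0.0017, -0.0002, 0.0043], "twist": 0}, {"grip": 0, "delta_pos": [-0.002, -0.0002, 0.0041], "twist": 0}, {"grip": 0, "delta_pos": [-0.0023, -0.0002, 0.004], "twist": 0}, {"grip": 0, "delta_pos": [-0.0025, -0.0002, 0.0038], "twist": 0}, {"grip": 0, "delta_pos": [-0.0028, -0.0003, 0.0036], "twist": 0}]}}

```text
clock: 13.93
position: [0.54, -0.1476, 0.0828]
ee_rot: [-0.032, -0.706, -0.033, 0.707]
contact_force: [0.1, 3.7, -2.6]
width: 0.0188
```

{"method": "step_arm", "body": {"increments": [{"grip": 0, "delta_pos": [-0.003, -0.0003, 0.0034], "twist": 0}, {"grip": 0, "delta_pos": [-0.0033, -0.0003, 0.0032], "twist": 0}, {"grip": 0, "delta_pos": [-0.0035, -0.0003, 0.003], "twist": 0}, {"grip": 0, "delta_pos": [-0.0037, -0.0003, 0.0027], "twist": 0}]}}

```text
clock: 14.27
position: [0.527, -0.1488, 0.0952]
ee_rot: [0.032, 0.706, 0.033, -0.706]
contact_force: [0.6, 4.1, -3.3]
width: 0.0184
```

{"method": "step_arm", "body": {"increments": [{"grip": 0, "delta_pos": [-0.0039, -0.0004, 0.0025], "twist": 0}, {"grip": 0, "delta_pos": [-0.004, -0.0004, 0.0022], "twist": 0}, {"grip": 0, "delta_pos": [-0.0042, -0.0004, 0.0019], "twist": 0}, {"grip": 0, "delta_pos": [-0.0043, -0.0004, 0.0016], "twist": 0}, {"grip": 0, "delta_pos": [-0.0044, -0.0004, 0.0013], "twist": 0}, {"grip": 0, "delta_pos": [0, 0, 0], "twist": 0}, {"grip": 0, "delta_pos": [0, 0, 0], "twist": 0}]}}

```text
clock: 14.85
position: [0.5065, -0.1508, 0.1049]
ee_rot: [0.032, 0.707, 0.032, -0.706]
contact_force: [1.6, 5.2, -1.0]
width: 0.0186
```

```bash
python3 -c "
from h import *
snap('scene','s4');snap('top','t4');s=manip.get_state();print(s['clock'],s['position'],s['contact_force'],s['width'])
f=lambda i,x,y,w,h,s:cv2.resize(np.clip(i[y:y+h,x:x+w].astype(float)*1.5,0,255).astype('uint8'),None,fx=s,fy=s,interpolation=cv2.INTER_CUBIC)
cv2.imwrite('pics/s4b.png',np.hstack([f(cv2.imread('pics/s4.png'),220,130,150,150,4)[:,:],f(cv2.imread('pics/s4.png'),330,150,50,150,4)]))"
```

```text
14.95 [ 0.5067402  -0.15070421  0.10481282] [ 1.54611452  5.23769345 -0.5916541 ] 0.01823576187187096
```

View pics/s4b.png

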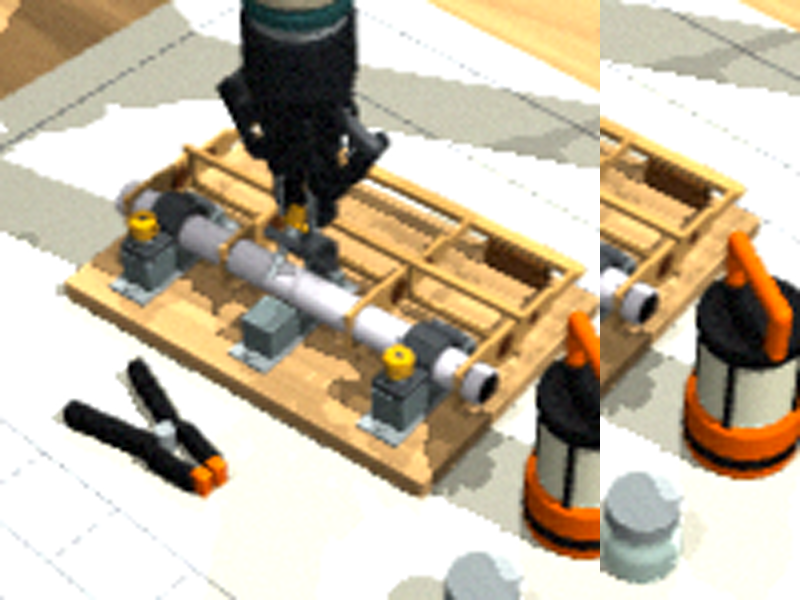

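The middle cap stands open in the fingers, with its brass head at (297,215) and the bare lower clamp at (270,325). The lantern is upright beside the jig, and the jar and spring clamp haven't moved. I'll hand in.

```bash
python3 -c "
from h import *
print(manip.sign_off());s=manip.get_state();print(s['clock'],s['position'],s['contact_force'],s['width'])"
```

```text
the job is handed in; nothing more can be done
None
the job is handed in; nothing more can be done
```

The middle clamp is the one that lost its nut. Its cap is now open about 56° by the arm's travel along the hinge arc, and the gripper is holding it there by the bolt head. I handed the job in at about 15 s; no verdict came back.

- **Lantern:** I lifted the smaller lantern off its dock by the handle. It now stands upright on the bench, its centre about 92 mm from the jig's left end point, and let go.
- **Taps, in order from the left:**
  - The left bolt was rigid, taking 17.6 N without giving.
  - The middle bolt sank about 5 mm at 1.8 N.
  - The right bolt was rigid at 7.9 N.
- **Last checks:** The fingers read 18 mm on the bolt head, with a steady sideways load of about 5 N along the jig. The last picture showed the cap open, the lantern upright, and the spring clamp and jar where they were. The glue bottle was not in that crop, but nothing came near it.
- **Disagreement:** Finger widths read about 1.5 to 2 mm under the true size on both grips.

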